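# Expose the small litho stones in the lamp box

## Task

Lay all the small coated litho stones from the table flat on the bed of the lamp box, drawn face up and beside one another, then shut its lid and turn the wing knob clockwise to its stop so that the tongue under the lid is behind the front rim. Then turn the lamp dimmer, the round knob, clockwise to its full-power stop, and last of all set the exposure by turning the timer, the bar knob, exactly four clicks clockwise from zero. Leave everything else on the table where it is.

Things in the scene. Friction and masses are not known exactly. Their poses are not given: they have to be found in the camera images.
- stone1: one of the small coated litho stones to expose: a flat grey slab 80 x 50 x 22 mm (220 g give or take a fifth; rough sides, smooth greenish drawn face up). Origin at the centre of its underside, z up, x along its 80 mm length. Rests on the table at the start; None if this one is absent (or while held)
- stone2: one of the small coated litho stones to expose: a flat grey slab 74 x 46 x 22 mm (187 g give or take a fifth; rough sides, smooth greenish drawn face up). Origin at the centre of its underside, z up, x along its 74 mm length. Rests on the table at the start; None if this one is absent (or while held)
- stone3: one of the small coated litho stones to expose: a flat grey slab 84 x 54 x 22 mm (249 g give or take a fifth; rough sides, smooth greenish drawn face up). Origin at the centre of its underside, z up, x along its 84 mm length. Rests on the table at the start; None if this one is absent (or while held)
- lightbox: lamp box, grey steel case 230 (x) x 450 (y) x 90 mm high, fixed; place and yaw vary. Origin: centre of its underside; x away from the robot to the hinge side, y left, z up. Seen from the robot: lidded well on its left, control deck (top 91 mm above the table) on its right with the dimmer nearer the robot and the timer 100 mm behind it
- bed (a point): centre of the flat black bed, the floor of the well, 40 mm above the table, 50 mm below the wall tops; axes as the lightbox. The bed spans +-80 mm in x, +-135 mm in y; stones lie well below the shut lid and its tongue. Three stones fit in a row along y, 80 mm apart, long side along x, with room for fingers between them
- rim (a point): middle of the inner edge of the steel rim that the front wall turns inward at its top, all along the well: 12 mm wide, 6 mm thick, top 90 mm above the table. 68 mm in front of the bed's centre, so 148 mm of the well are open above in x. Axes as the lightbox
- lid (a joint): hinge of the lid, rad: 0 = shut, level on the case; starts open at 1.5 to 1.65 (1.57 is upright). White slab 202 mm (hinge to front edge) x 286 mm x 20 mm, 0.7 kg. The stiff hinge, along y at the far side, keeps it at any angle; about 5 N on the front edge move it. Shut, its upper face is 110.5 mm above the table and its edge overhangs the case front by 15 mm
- lid_hinge (a point): point on the hinge line at mid-width of the lid, 95 mm above the table. Its frame turns with the lid: x from the lid's front edge to the hinge, y along the hinge to the left, z out of the lid's outer (upper when shut) face. In this frame the outer face lies at z = +15.5 mm, the inner at -4.5 mm
- lid_edge (a point): middle of the lid's free front edge at half its thickness; 202 mm from the hinge
- cam (a joint): wing knob and the steel tongue fixed to it under the lid, rad: 0 = open, both parallel to the front edge, tongue and white mark pointing right seen from the robot; grows clockwise seen from above onto the shut lid, to the stop at 1.57 where the tongue points to the front, behind (under) the rim. Starts at 0 to 0.25, stiffness 0.05 N m. With the tongue turned out the lid strikes the rim and cannot shut
- wing (a point): on the wing knob's axis at grip height, frame turns with the knob: y along the wing, tongue to -y, z out of the lid. Black wing 46 mm long, 10 mm thick, 22 mm high on a 28 mm hub (its top 9 mm below this point); this point lies 11 mm below its top, 20 mm above the lid's outer face, 68 mm from the lid's front edge, mid-width
- dimmer (a joint): lamp dimmer, rad: 0 = lowest stop, grows clockwise seen from above, to the full-power stop at 4.71. Starts at 1.9 to 3.3. Turns freely with 0.04 N m, stays where left
- dimmer_grip (a point): on the dimmer's vertical axis at the height to grip, 105 mm above the table. Round fluted black knob 36 mm across, top 12 mm above this point, white pointer line. Any grasp direction does
- timer (a joint): click-stop timer, rad: starts at 0, its zero stop; grows clockwise seen from above, 12 clicks to the turn (one click = 0.524 rad), 11 clicks at most. Between clicks it resists with up to 0.09 N m and springs to the nearer click when let go
- timer_grip (a point): on the timer's vertical axis at the height to grip, 111 mm above the table, in the knob's frame (turns with it): x along the grip bar, white pointer to -x, which at zero is towards the box's front. The black grip bar is 46 mm long, 12 mm thick, its top 12 mm above this point, on a 48 mm skirt whose top is 12 mm below this point
- tusche1: small dark ink bottle with white cap, 36 mm across, 62 mm high, among the stones; not part of the job. Origin at the underside, like all below
- tusche2: dark ink bottle with white cap, 44 mm across, 75 mm high, right of the stones; leave alone
- muller: glass muller 68 mm across, 92 mm high, behind the stones; leave alone
- brush: flat brush lying at the right; leave alone
- knife: palette knife lying left in front; leave alone
- dish: white dish with dried ink, 130 mm across, 18 mm high, behind the box; leave alone
- jug: glass jug 90 mm across, 150 mm high, behind the box; leave alone
Not all that is in view belongs to the job. What is shaped like the stone2 but green or orange is not meant.

How it is judged (in metres and radians):
On the way, in this order (a step that is already met when the one before it is completed fails the run):
1. every small stone lies flat on the bed, face up, let go (z of stone1 in the frame of bed between -0.005 and 0.005 m and angle between each of stone1, stone2, stone3's own z axis and vertical below 0.08 rad and x of stone1 in the frame of bed between -0.08 and 0.08 m and y of stone1 in the frame of bed between -0.135 and 0.135 m and z of stone2 in the frame of bed between -0.005 and 0.005 m and x of stone2 in the frame of bed between -0.08 and 0.08 m and y of stone2 in the frame of bed between -0.135 and 0.135 m and z of stone3 in the frame of bed between -0.005 and 0.005 m and x of stone3 in the frame of bed between -0.08 and 0.08 m and y of stone3 in the frame of bed between -0.135 and 0.135 m and linear speed of each of stone1, stone2, stone3 below 0.02 m/s and contact force between the fingers and stone1 below 0.3 N and contact force between the fingers and stone2 below 0.3 N and contact force between the fingers and stone3 below 0.3 N), for 0.2 s.
2. the lid is shut (value of joint lid below 0.02 rad), for 0.2 s.
3. the wing knob is turned so that the tongue lies behind the rim, with the lid shut (value of joint lid below 0.02 rad and value of joint cam above 1.4 rad), for 0.2 s.
4. the dimmer is at its full-power stop (value of joint dimmer above 4.56 rad), for 0.2 s.
5. the timer rests on the fourth click (value of joint timer between 1.964 and 2.224 rad and velocity of joint timer between -0.1 and 0.1 rad/s), for 0.3 s.
At the end, for the whole second after the job is handed in: every small stone lies flat on the bed (underside within 5 mm of it, tilt under 0.08 rad) and at rest, the lid is shut (under 0.02 rad), the wing knob is beyond 1.4 rad, the dimmer beyond 4.56 rad, the timer within 0.13 rad of four clicks (2.094 rad) and still (all of step 3 and all of step 5 and z of stone1 in the frame of bed between -0.005 and 0.005 m and angle between each of stone1, stone2, stone3's own z axis and vertical below 0.08 rad and x of stone1 in the frame of bed between -0.08 and 0.08 m and y of stone1 in the frame of bed between -0.135 and 0.135 m and z of stone2 in the frame of bed between -0.005 and 0.005 m and x of stone2 in the frame of bed between -0.08 and 0.08 m and y of stone2 in the frame of bed between -0.135 and 0.135 m and z of stone3 in the frame of bed between -0.005 and 0.005 m and x of stone3 in the frame of bed between -0.08 and 0.08 m and y of stone3 in the frame of bed between -0.135 and 0.135 m and linear speed of each of stone1, stone2, stone3 below 0.02 m/s and value of joint dimmer above 4.56 rad); the robot touches nothing.
It fails at once if another thing on the table was shifted by more than 40 mm or a bottle, muller or jug knocked over (distance of any of tusche1, tusche2, muller, brush, knife, dish, jug from where it was at the start of the episode above 0.04 m or angle between any of tusche1, tusche2, muller, jug's own z axis and vertical above 0.6 rad).
Of stone1, stone2, stone3 only 2 to 3 are there at a start; the rules pass over those that are not, and their reading is None.
At some moment in a run one of stone1, stone2, stone3 may be knocked a few centimetres aside while the robot is not near it.
Once in a run the grip may slacken for a moment while it holds something.
It also fails if it takes over 210 s, if anything falls off the work surface, if the arm or the gripper's body presses on something with over 40 N, if the wrist force passes 120 N, or if a joint passes its speed limit or range.

## Robot

A 6-joint arm with a two-finger parallel gripper is mounted at the origin on the work surface. World frame = base frame: x ahead of the robot, y to its left, z up, the work surface at z = 0. Lengths are in mm, angles in rad, forces in N, time in s.
With the tool pointing down it reaches from about 325 to 775 mm from the base axis. Payload 5.5 kg.
Tool frame: the origin (TCP) lies at the very end of the fingers, on their centre line; the grasp point (between the pads) lies 19 mm behind it; z points along the fingers, y is the line along which they close (so a half turn about z gives the same grasp; the last joint's range is limited). The gripper opens to 85 mm and grips with 20 to 120 N. Pads are 22 mm wide; open, the fingers measure 114 mm over their backs; the gripper's body (76 mm by 85 mm) begins 54 mm behind the grasp point. The pads swing forward as they close: fully open they stand 13 mm farther back than shut.
Start: joints at [-1.217, 0.091, 1.231, -0, 1.82, -0.057], TCP at [239.607, -550.095, 231.275] pointing down, gripper open.
Joint ranges: [-2.87, 2.87], [-0.86, 2.18], [0.17, 2.46], [-1.51, 4.65], [0.06, 2.69], [-2.65, 2.65]. Speed limits (rad/s): [2.57, 2.57, 3.01, 3.14, 3.14, 3.14].

## Interface

Orientations are given as a rotation vector (axis times angle).
In Python, from cell import env gives the robot as it stands.
- The arm moves only by the tool servo_tool, never from a script. Its argument "increments" is a list of rows, each a list of 7 numbers: the shift along the tool's x, y, z in units of 25 mm (1.0 is 25 mm), then the turn, a rotation vector about the tool's x, y, z in units of 8 degrees (1.0 is 8 degrees), then the closure, from 0 (fully open) to 1 (shut). In form: [[x, y, z, ax, ay, az, fingers], ...]. A call has 1 to 20 rows; each row is the pose to reach, as a shift and turn from the pose commanded when the call began, along the tool's axes at that moment; what a row does not reach only later rows make up. A row lasts 1/8 s, in which the tool goes at most 62.5 mm and 10.7 degrees, less where a joint would pass 70% of its speed; a pose out of reach is approached as far as the arm can. A call with a gripper value outside its range is refused whole. The fingers move at their own pace and stop on an object; "squeeze" is the grip in N (left out, the last holds). Time passes only in rows, so rows that repeat a pose let the fingers close. It gives the time, the measured TCP pose, the force, the opening and the grip force at its end, in the units of the state.
- env.read_state(): the state, without advancing time (a new reading comes with each control period).
- env.camera(name): name is "side" or "top"; returns the picture (384x512x3 uint8, red, green, blue); there is no depth.
- env.camera_info(name): a dict with "K" (3x3 intrinsics, pixels), "world_to_cam" (4x4, takes a point from world to camera coordinates). Camera axes: x right, y up, looking along -z (the intrinsics and any distortion apply to the point x, -y, -z); pixel columns grow to the right and rows downward; lengths in mm; the calibration is good to about 2 mm. A picture is of the moment at which its call begins. camera_info takes no time and is no camera call.
- env.job_done(): hands the job in; it is judged then, once.
The state is a dict: "clock": time; "joints": joint angles; "qvel": joint speeds; "effort": joint torques, N m; "eef_pos": TCP position; "orientation": TCP orientation; "contact_force": force on the tool from outside, world axes, zero at the start; "moment": the same for the moment, N m; "width": finger opening in mm; "gripper_force": force on a finger pad.
Only numpy, scipy, OpenCV 4.12 (cv2) and the standard library are available. Lean on these libraries where they do the work, as an engineer would, in place of code of your own. Each camera call takes 0.05 s, during which the arm holds its last target. There are 200 camera calls.

## Working session

There is one attempt and no reset: what is moved stays moved. The work goes in short steps, Python scripts to look and compute and a tool call to move; the robot and the scene stay as the last step left them, time stands still between calls to the robot, and variables do not carry over. Pictures are saved under pics/ and viewed, at most 14 in all, crops included, and the job is handed in when it is done.

Besides the shell and the picture viewer there is one more tool, called after "Request:" by a JSON object that holds its "fn" and its "kwargs". servo_tool: Moves the arm, as the interface text tells. Its arguments: {"type":"object","properties":{"increments":{"type":"array"},"squeeze":{"type":"number"}},"required":["increments"]}

```bash
mkdir -p pics; ls; python3 - <<'E'
from cell import env
import cv2,numpy as np
for n in("top","side"):
    im=env.camera(n); cv2.imwrite(f"pics/{n}0.png",cv2.resize(im[:,:,::-1],(800,600)))
    np.save(f"pics/{n}0.npy",im)
    i=env.camera_info(n); print(n,{k:(np.round(v,3).tolist() if hasattr(v,'tolist') else v) for k,v in i.items()})
s=env.read_state();print(s)
E
```

```text
pics
top {'K': [[377.35, 0.0, 256.747], [0.0, 377.35, 192.019], [0.0, 0.0, 1.0]], 'world_to_cam': [[-0.056, -0.998, -0.005, -5.154], [0.977, -0.056, 0.208, -590.605], [-0.208, 0.007, 0.978, -1189.037], [0.0, 0.0, 0.0, 1.0]]}
side {'K': [[495.62, 0.0, 250.62], [0.0, 495.62, 198.972], [0.0, 0.0, 1.0]], 'world_to_cam': [[0.958, -0.287, 0.019, -569.556], [0.151, 0.559, 0.815, -180.477], [-0.245, -0.778, 0.579, -1563.275], [0.0, 0.0, 0.0, 1.0]]}
{'clock': 0.1, 'joints': array([-1.21669624e+00,  9.18290076e-02,  1.23176179e+00, -9.87979600e-06,
        1.81985090e+00, -5.67566864e-02]), 'qvel': array([-0.00088439, -0.00189039, -0.00240478,  0.00044114,  0.00071798,
       -0.00024481]), 'effort': array([ 3.93454480e-03, -4.60215640e+01, -4.19218433e+01,  1.21987100e-04,
        1.05914069e-02, -1.32901724e-05]), 'eef_pos': array([ 239.50891316, -549.83344248,  230.23883886]), 'orientation': array([-3.07374848e+00, -6.40466209e-01,  4.44843596e-04]), 'contact_force': array([-0.19814613,  0.88758907, -0.49719033]), 'moment': array([-0.03419554, -0.0190738 ,  0.00542963]), 'gripper_force': 0.0, 'width': 85.25034962241469}
```

View pics/top0.png

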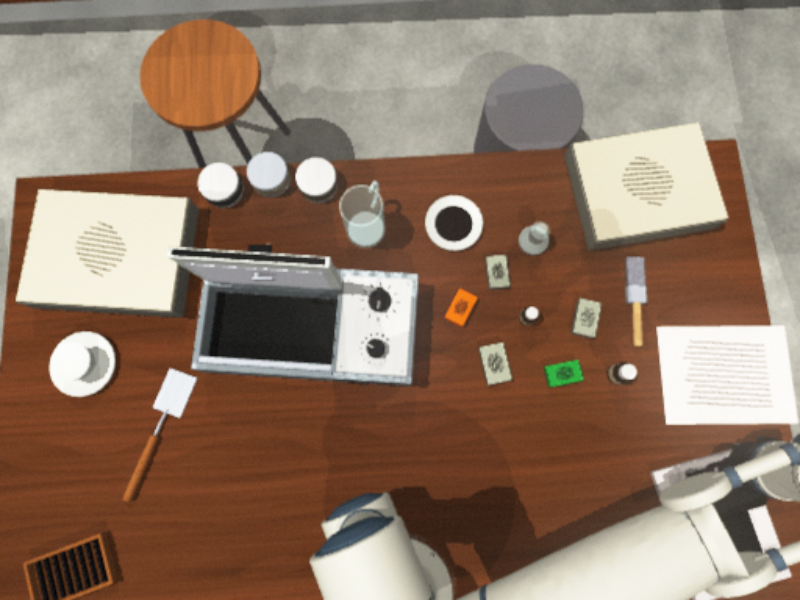

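View pics/side0.png

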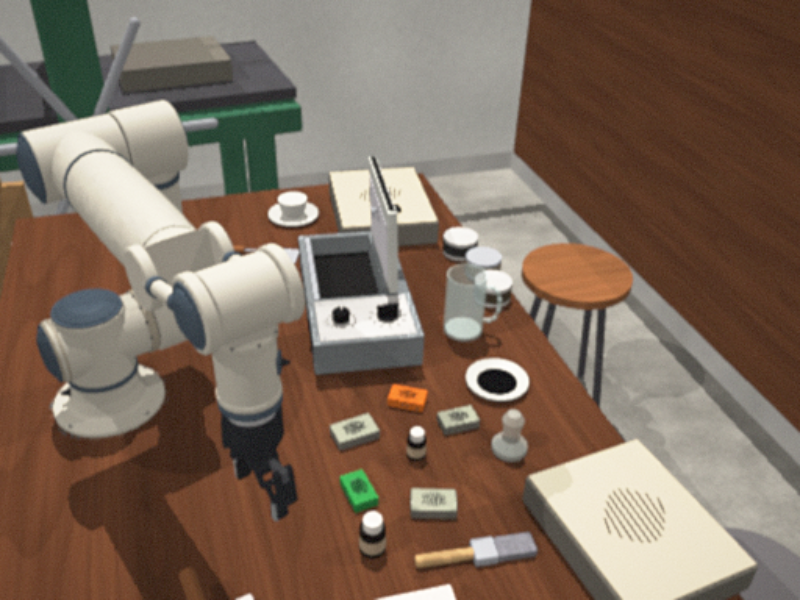

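```bash
cat > h.py <<'E'
import numpy as np,cv2
from scipy.spatial.transform import Rotation as R
def ray(info,u,v,z):
    K=np.array(info["K"]);T=np.array(info["world_to_cam"])
    d=np.linalg.inv(K)@[u,v,1]; d=np.array([d[0],-d[1],-d[2]])
    c=-T[:3,:3].T@T[:3,3]; d=T[:3,:3].T@d
    return c+d*(z-c[2])/d[2]
def proj(info,p):
    K=np.array(info["K"]);T=np.array(info["world_to_cam"])
    q=T[:3,:3]@np.asarray(p,float)+T[:3,3]; q=K@[q[0],-q[1],-q[2]]
    return q[:2]/q[2]
def stones(im,info):
    hsv=cv2.cvtColor(im,cv2.COLOR_RGB2HSV)
    m=((hsv[...,1]<90)&(hsv[...,2]>110)).astype(np.uint8)
    roi=np.zeros_like(m); roi[155:255,278:396]=1; m=m*roi
    m=cv2.morphologyEx(m,cv2.MORPH_CLOSE,np.ones((5,5)))
    out=[]
    for c in cv2.findContours(m,0,2)[0]:
        if 150<cv2.contourArea(c)<900:
            p=np.array([ray(info,*q,22)[:2] for q in c[:,0,:]],np.float32)
            (x,y),(w,h),a=cv2.minAreaRect(p)
            if w<h: w,h,a=h,w,a+90
            out.append((x,y,w,h,(a+90)%180-90,cv2.contourArea(c)))
    return out
def down(yaw):  # tool down, tool y (closing) at world angle yaw
    y=np.array([np.cos(yaw),np.sin(yaw),0]);z=np.array([0,0,-1.]);return R.from_matrix(np.c_[np.cross(y,z),y,z])
def rows(st,*tg):  # targets (pos, Rot) -> units from current pose
    r=R.from_rotvec(st["orientation"])
    for p,o in tg:
        print(np.round(np.r_[r.inv().apply(np.array(p)-st["eef_pos"])/25,(r.inv()*o).as_rotvec()/np.radians(8)],2).tolist())
E
python3 - <<'E'
from h import *
from cell import env
im=np.load("pics/top0.npy");info=env.camera_info("top")
for s in stones(im,info): print(np.round(s,1))
c=im[140:260,110:280]; cv2.imwrite("pics/c1.png",cv2.resize(c[:,:,::-1],(800,565),interpolation=2))
s=env.read_state(); print(R.from_rotvec(s["orientation"]).as_matrix().round(3))
for u,v in[(340,200),(395,238)]: print(ray(info,u,v,62))
E
```

```text
[ 449.5 -232.3   84.    54.9    9.1  375. ]
[ 537.3 -439.9   79.9   50.6  -17.7  309. ]
[ 652.8 -255.2   73.7   46.3    2.5  244. ]
[[ 0.917  0.399 -0.001]
 [ 0.399 -0.917  0.002]
 [ 0.    -0.002 -1.   ]]
[ 546.75879401 -311.2765601    62.        ]
[ 412.35329217 -475.4954081    62.        ]
```

View pics/c1.png

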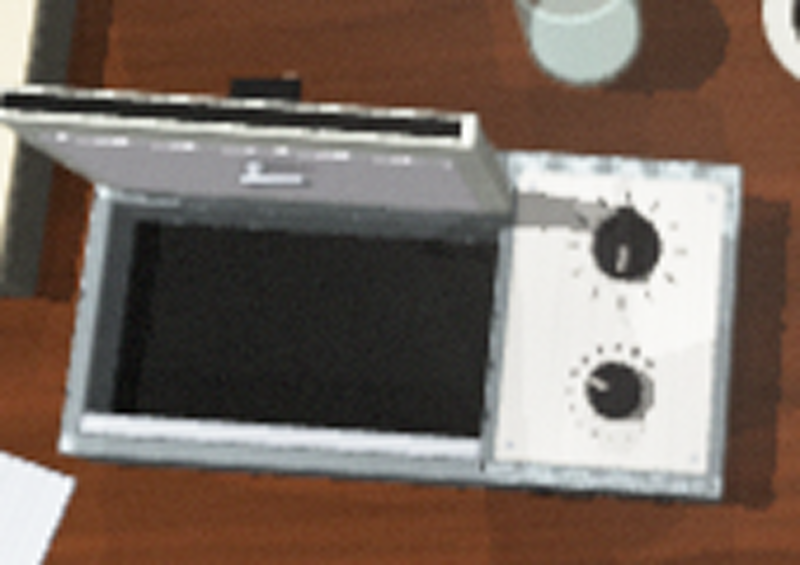

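```bash
python3 - <<'E'
from h import *
from cell import env
info=env.camera_info("top")
f=lambda u,v,z:ray(info,110+u/4.706-.4,140+v/4.706-.4,z)[:2]
fl,fr,br=f(62,450,90),f(722,497,90),f(740,165,90)
print(fl,fr,br,np.linalg.norm(fl-fr),np.linalg.norm(fr-br))
a=np.degrees(np.arctan2(*(fl-fr)[::-1]))-90;b=np.degrees(np.arctan2(*(br-fr)[::-1]));print("yaw",a,b,"centre",(fl+br)/2)
print("dim",f(617,390,117),"tim",f(627,243,123), "rim inner mid",f(480,458,90),f(80,432,90), "bed fl, fr",f(115,412,40),f(490,440,40))
E
```

```text
[468.05922402 393.13989329] [411.51584293 -48.59650593] [639.48815662 -74.78891814] 445.34054423069927 229.47204244871534
yaw -7.294339491560109 -6.554143013330171 centre [553.77369032 159.17548757]
dim [483.74977077  16.98183957] tim [581.44364455   5.34723635] rim inner mid [446.69544374 112.1674589 ] [479.52002566 381.20650166] bed fl, fr [498.52678411 373.96107379] [463.79608596 110.71070935]
```

```bash
python3 - <<'E'
from h import *
from cell import env
info=env.camera_info("top")
a=np.radians(-7);U=np.array([np.cos(a),np.sin(a)]);V=np.array([-U[1],U[0]]);C=np.array([553.8,159.2])
def g(n,u,v,z):
    p=ray(info,110+u/4.706-.4,140+v/4.706-.4,z)[:2]-C; print(n,z,np.round([p@U,p@V],1))
g("FL",62,450,90);g("FR",722,497,90);g("BR",740,165,90)
g("strip low R",480,458,90);g("strip up R",478,440,90);g("strip low L",82,432,90);g("strip up L",85,412,90)
g("right wall top",487,380,90);g("right wall top",500,240,90)
g("left wall",100,250,90);g("left wall inner",138,230,40);g("left wall inner",115,410,40);g("left line",160,225,40)
g("back floor",300,232,40);g("dim",617,390,117);g("tim",627,243,123)
E
```

```text
FL 90 [-113.6  221.7]
FR 90 [-115.9 -223.6]
BR 90 [ 113.6 -221.8]
strip low R 90 [-100.6  -59.7]
strip up R 90 [-88.6 -57.3]
strip low L 90 [-100.7  210. ]
strip up L 90 [-87.1 209.8]
right wall top 90 [-47.7 -59.7]
right wall top 90 [ 49.6 -59.9]
left wall 90 [ 24.7 214.8]
left wall inner 40 [ 50.5 207.4]
left wall inner 40 [-79.6 206.6]
left line 40 [ 55.2 192. ]
back floor 40 [56.6 90.7]
dim 117 [ -52.2 -149.7]
tim 123 [  46.2 -149.3]
```

```bash
cat >> h.py <<'E'
A=np.radians(-7);U=np.array([np.cos(A),np.sin(A)]);V=np.array([-U[1],U[0]]);C=np.array([553.8,159.2])
def box(x,y,z): return np.r_[C+U*x+V*y,z]
def W(x,y,z,deg): return ([x,y,z],down(np.radians(deg)))
def B(x,y,z,deg): return (box(x,y,z),down(np.radians(deg)))
E
python3 - <<'E'
from h import *
from cell import env
rows(env.read_state(),W(537,-440,130,-107.7),W(537,-440,2,-107.7))
i=env.camera_info("top")
for n,u,v,z in(("jug",365,235,0),("muller",533,245,0),("orange",461,307,22)):print(n,ray(i,u*.64,v*.64,z).round())
E
```

```text
[12.66, 0.73, 4.01, -0.01, 0.0, 5.16]
[12.66, 0.74, 9.13, -0.01, 0.0, 5.16]
jug [759.  35.   0.]
muller [ 713. -345.    0.]
orange [ 575. -169.   22.]
```

Request:
{"fn": "servo_tool", "kwargs": {"increments": [[12.66, 0.73, 4, 0, 0, 5.16, 0], [12.66, 0.73, 4, 0, 0, 5.16, 0], [12.66, 0.73, 4, 0, 0, 5.16, 0], [12.66, 0.73, 4, 0, 0, 5.16, 0], [12.66, 0.73, 4, 0, 0, 5.16, 0], [12.66, 0.73, 4, 0, 0, 5.16, 0], [12.66, 0.73, 4, 0, 0, 5.16, 0], [12.66, 0.73, 6.5, 0, 0, 5.16, 0], [12.66, 0.73, 8.3, 0, 0, 5.16, 0], [12.66, 0.73, 9.1, 0, 0, 5.16, 0], [12.66, 0.73, 9.1, 0, 0, 5.16, 0], [12.66, 0.73, 9.1, 0, 0, 5.16, 1], [12.66, 0.73, 9.1, 0, 0, 5.16, 1], [12.66, 0.73, 9.1, 0, 0, 5.16, 1], [12.66, 0.73, 9.1, 0, 0, 5.16, 1], [12.66, 0.73, 9.1, 0, 0, 5.16, 1]], "squeeze": 60}}

```text
clock: 2.1
eef_pos: [538.4, -441.6, 7.2]
orientation: [3.101, -0.484, 0.007]
contact_force: [0.1, 0.3, 6.7]
width: 48.0
gripper_force: 65.3
```

Request:
{"fn": "servo_tool", "kwargs": {"increments": [[0, 0, -1.5, 0, 0, 0, 1], [0, 0, -3.5, 0, 0, 0, 1], [0, 0, -5.2, 0, 0, 0, 1], [0, 0, -5.2, 0, 0, 0, 1]], "squeeze": 80}}

```text
clock: 2.6
eef_pos: [538.8, -441.9, 140.2]
orientation: [3.099, -0.483, 0.013]
contact_force: [-0.1, -0.8, -2.4]
width: 47.7
gripper_force: 86.1
```

```bash
python3 - <<'E'
from h import *
from cell import env
s=env.read_state();print(s["eef_pos"],s["width"],s["gripper_force"],s["contact_force"])
rows(s,B(-22,157,140,-97),B(-22,157,47,-97))
E
```

```text
[ 538.77399746 -441.8848989   140.22117226] 47.69623548108802 86.09361290931702 [-0.12254224 -0.75227995 -2.3601371 ]
[-8.78, -29.09, -0.19, 0.04, -0.06, -1.34]
[-8.82, -29.11, 3.53, 0.04, -0.06, -1.34]
```

Request:
{"fn": "servo_tool", "kwargs": {"increments": [[-1.3, -4.3, -1.3, 0, 0, -0.3, 1], [-8.78, -29.1, -1.3, 0, 0, -1.34, 1], [-8.78, -29.1, -1.3, 0, 0, -1.34, 1], [-8.78, -29.1, -1.3, 0, 0, -1.34, 1], [-8.78, -29.1, -1.3, 0, 0, -1.34, 1], [-8.78, -29.1, -1.3, 0, 0, -1.34, 1], [-8.78, -29.1, -1.3, 0, 0, -1.34, 1], [-8.78, -29.1, -1.3, 0, 0, -1.34, 1], [-8.78, -29.1, -1.3, 0, 0, -1.34, 1], [-8.78, -29.1, -1.3, 0, 0, -1.34, 1], [-8.78, -29.1, -1.3, 0, 0, -1.34, 1], [-8.78, -29.1, -1.3, 0, 0, -1.34, 1], [-8.78, -29.1, -1.3, 0, 0, -1.34, 1], [-8.78, -29.1, -1.3, 0, 0, -1.34, 1], [-8.78, -29.1, -1.3, 0, 0, -1.34, 1], [-8.78, -29.1, 0, 0, 0, -1.34, 1], [-8.78, -29.1, 0, 0, 0, -1.34, 1], [-8.78, -29.1, 0, 0, 0, -1.34, 1]]}}

```text
clock: 4.85
eef_pos: [550.1, 318.4, 134.7]
orientation: [-3.135, 0.195, -0.001]
contact_force: [-0.8, -1.0, -1.5]
width: 47.9
gripper_force: 85.9
```

```bash
python3 - <<'E'
from h import *
from cell import env
s=env.read_state();print(s["eef_pos"],s["width"],s["gripper_force"],s["contact_force"])
rows(s,B(-22,157,60,-97),B(-22,157,47,-97))
im=env.camera("top");i=env.camera_info("top")
for q in stones(im,i): print(np.round(q,1))
E
```

```text
[550.10291273 318.39390914 134.71733   ] 47.862504567136526 85.85160970687866 [-0.79462384 -0.98265147 -1.48472231]
[0.04, 0.02, 2.99, -0.0, -0.0, -0.01]
[0.04, 0.02, 3.51, -0.0, -0.0, -0.01]
[ 449.4 -232.2   84.    54.7    9.3  372. ]
[ 652.4 -255.6   74.6   46.6    2.9  250.5]
```

Request:
{"fn": "servo_tool", "kwargs": {"increments": [[0, 0, 2, 0, 0, 0, 1], [0, 0, 3, 0, 0, 0, 1], [0, 0, 3.4, 0, 0, 0, 1], [0, 0, 3.55, 0, 0, 0, 1], [0, 0, 3.55, 0, 0, 0, 1], [0, 0, 3.55, 0, 0, 0, 0.25], [0, 0, 3.55, 0, 0, 0, 0.2], [0, 0, 3.55, 0, 0, 0, 0.2], [0, 0, 2, 0, 0, 0, 0.2], [0, 0, 0, 0, 0, 0, 0.2], [0, 0, -1.4, 0, 0, 0, 0.2], [0, 0, -1.4, 0, 0, 0, 0.2]]}}

```text
clock: 6.4
eef_pos: [551.2, 320.2, 173.7]
orientation: [-3.132, 0.192, -0.011]
contact_force: [0.1, 0.9, 0.3]
width: 68.6
gripper_force: 0.0
```

```bash
python3 - <<'E'
from h import *
from cell import env
s=env.read_state();print(s["eef_pos"],s["width"],s["gripper_force"],s["contact_force"])
rows(s,W(640,-255.6,170,-87.3),W(640,-255.6,2,-87.3))
E
```

```text
[551.23315347 320.16338667 173.70414032] 68.59704380931257 0.0 [0.05801833 0.90316252 0.28905484]
[6.34, 22.42, 0.09, -0.03, -0.05, -1.21]
[6.29, 22.45, 6.81, -0.03, -0.05, -1.21]
```

Request:
{"fn": "servo_tool", "kwargs": {"increments": [[-0.3, 2.4, 0, 0, 0, 0, 0], [-0.3, 4.8, 0, 0, 0, 0, 0], [-0.3, 7.2, 0, 0, 0, 0, 0], [-0.3, 9.6, 0, 0, 0, 0, 0], [-0.3, 11, 0, 0, 0, 0, 0], [6.3, 22.4, 0.1, 0, 0, -1.2, 0], [6.3, 22.4, 0.1, 0, 0, -1.2, 0], [6.3, 22.4, 0.1, 0, 0, -1.2, 0], [6.3, 22.4, 0.1, 0, 0, -1.2, 0], [6.3, 22.4, 0.1, 0, 0, -1.2, 0], [6.3, 22.4, 0.1, 0, 0, -1.2, 0], [6.3, 22.4, 0.1, 0, 0, -1.2, 0], [6.3, 22.4, 0.1, 0, 0, -1.2, 0], [6.3, 22.4, 0.1, 0, 0, -1.2, 0]]}}

```text
clock: 8.15
eef_pos: [637.5, -254.3, 166.6]
orientation: [-3.141, -0.073, -0.001]
contact_force: [-0.2, 0.0, 0.8]
width: 85.4
gripper_force: 0.0
```

```bash
python3 - <<'E'
from h import *
from cell import env
s=env.read_state();print(s["eef_pos"],s["width"],s["gripper_force"],s["contact_force"])
im=env.camera("top");i=env.camera_info("top")
for q in stones(im,i): print(np.round(q,1))
rows(s,W(640,-255.6,60,-87.3),W(640,-255.6,2,-87.3))
cv2.imwrite("pics/t2.png",im[100:300,90:420,::-1])
E
```

```text
[ 637.49994144 -254.34887967  166.64563342] 85.35781131449684 0.0 [-0.16615148  0.01206352  0.77583369]
[0.1, 0.05, 4.27, -0.0, -0.0, -0.0]
[0.1, 0.05, 6.59, -0.0, -0.0, -0.0]
```

View pics/t2.png

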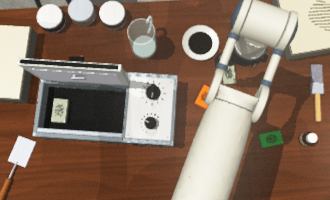

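Request:
{"fn": "servo_tool", "kwargs": {"increments": [[0.1, 0.05, 2.3, 0, 0, 0, 0], [0.1, 0.05, 4.5, 0, 0, 0, 0], [0.1, 0.05, 6, 0, 0, 0, 0], [0.1, 0.05, 6.5, 0, 0, 0, 0], [0.1, 0.05, 6.5, 0, 0, 0, 0], [0.1, 0.05, 6.5, 0, 0, 0, 1], [0.1, 0.05, 6.5, 0, 0, 0, 1], [0.1, 0.05, 6.5, 0, 0, 0, 1], [0.1, 0.05, 6.5, 0, 0, 0, 1], [0.1, 0.05, 6.5, 0, 0, 0, 1]]}}

```text
clock: 9.45
eef_pos: [641.4, -257.4, 6.5]
orientation: [3.139, 0.07, 0.006]
contact_force: [-1.2, -0.3, 6.6]
width: 43.9
gripper_force: 84.3
```

Request:
{"fn": "servo_tool", "kwargs": {"increments": [[0, 0, -2, 0, 0, 0, 1], [0, 0, -4.4, 0, 0, 0, 1], [0, 0, -6.6, 0, 0, 0, 1], [0, 0, -6.6, 0, 0, 0, 1]]}}

```text
clock: 9.95
eef_pos: [642.3, -257.9, 177.2]
orientation: [3.135, 0.07, 0.018]
contact_force: [1.3, -0.4, -0.9]
width: 44.3
gripper_force: 83.5
```

```bash
python3 - <<'E'
from h import *
from cell import env
s=env.read_state();print(s["eef_pos"],s["width"],s["gripper_force"],s["contact_force"])
rows(s,B(-40,-140,170,-97),B(-31,77,170,-97),B(-31,77,47,-97))
E
```

```text
[ 642.32015231 -257.89622202  177.16337424] 44.262751043010574 83.51396083831787 [ 1.3097228  -0.40218516 -0.94347754]
[-5.3, -11.57, 0.16, 0.04, -0.08, 1.2]
[-3.5, -20.07, 0.13, 0.04, -0.08, 1.2]
[-3.56, -20.1, 5.05, 0.04, -0.08, 1.2]
```

Request:
{"fn": "servo_tool", "kwargs": {"increments": [[-5.3, -11.6, 0.2, 0, 0, 1.2, 1], [-5.3, -11.6, 0.2, 0, 0, 1.2, 1], [-5.3, -11.6, 0.2, 0, 0, 1.2, 1], [-5.3, -11.6, 0.2, 0, 0, 1.2, 1], [-5.3, -11.6, 0.2, 0, 0, 1.2, 1], [-5.3, -11.6, 0.2, 0, 0, 1.2, 1], [-3.5, -20.1, 0.2, 0, 0, 1.2, 1], [-3.5, -20.1, 0.2, 0, 0, 1.2, 1], [-3.5, -20.1, 0.2, 0, 0, 1.2, 1], [-3.5, -20.1, 0.2, 0, 0, 1.2, 1], [-3.5, -20.1, 2, 0, 0, 1.2, 1], [-3.5, -20.1, 2, 0, 0, 1.2, 1], [-3.5, -20.1, 2, 0, 0, 1.2, 1]]}}

```text
clock: 11.58
eef_pos: [530.5, 240.5, 119.2]
orientation: [3.135, -0.194, -0.0]
contact_force: [1.1, -0.6, -1.2]
width: 44.3
gripper_force: 83.3
```

```bash
python3 - <<'E'
from h import *
from cell import env
s=env.read_state();print(s["eef_pos"],s["width"],s["gripper_force"],s["contact_force"])
rows(s,B(-31,77,60,-97),B(-31,77,47,-97))
im=env.camera("top");i=env.camera_info("top")
for q in stones(im,i): print(np.round(q,1))
E
```

```text
[530.4772288  240.47922079 119.22186358] 44.33520945792164 83.32906007766724 [ 1.0833305  -0.56093093 -1.19408786]
[0.08, 0.03, 2.37, 0.0, 0.0, -0.01]
[0.08, 0.03, 2.89, 0.0, 0.0, -0.01]
[ 449.4 -232.2   84.    54.7    9.3  372. ]
```

Request:
{"fn": "servo_tool", "kwargs": {"increments": [[0.08, 0, 1.5, 0, 0, 0, 1], [0.08, 0, 2.5, 0, 0, 0, 1], [0.08, 0, 2.9, 0, 0, 0, 1], [0.08, 0, 2.9, 0, 0, 0, 1], [0.08, 0, 2.9, 0, 0, 0, 1], [0.08, 0, 2.9, 0, 0, 0, 0.25], [0.08, 0, 2.9, 0, 0, 0, 0.25], [0.08, 0, 2.9, 0, 0, 0, 0.25], [0.08, 0, 1.5, 0, 0, 0, 0.25], [0.08, 0, -0.5, 0, 0, 0, 0.25], [0.08, 0, -2, 0, 0, 0, 0.25], [0.08, 0, -2, 0, 0, 0, 0.25]]}}

```text
clock: 13.12
eef_pos: [533.8, 241.6, 173.7]
orientation: [-3.132, 0.192, -0.012]
contact_force: [0.4, 0.8, 0.2]
width: 64.2
gripper_force: 0.0
```

```bash
python3 - <<'E'
from h import *
from cell import env
s=env.read_state();print(s["eef_pos"],s["width"],s["gripper_force"],s["contact_force"])
rows(s,W(449.4,-232.2,170,-80.7),W(449.4,-232.2,3,-80.7))
E
```

```text
[533.75791743 241.64103551 173.72092842] 64.24356864964923 0.0 [0.42727069 0.76333722 0.24921115]
[-1.03, 19.22, 0.07, -0.02, -0.05, -2.04]
[-1.08, 19.25, 6.75, -0.02, -0.05, -2.04]
```

Request:
{"fn": "servo_tool", "kwargs": {"increments": [[-1, 19.2, 0.1, 0, 0, -2.04, 0], [-1, 19.2, 0.1, 0, 0, -2.04, 0], [-1, 19.2, 0.1, 0, 0, -2.04, 0], [-1, 19.2, 0.1, 0, 0, -2.04, 0], [-1, 19.2, 0.1, 0, 0, -2.04, 0], [-1, 19.2, 0.1, 0, 0, -2.04, 0], [-1, 19.2, 0.1, 0, 0, -2.04, 0], [-1, 19.2, 0.1, 0, 0, -2.04, 0], [-1, 19.2, 0.1, 0, 0, -2.04, 0], [-1, 19.2, 0.1, 0, 0, -2.04, 0], [-1, 19.2, 0.1, 0, 0, -2.04, 0]]}}

```text
clock: 14.5
eef_pos: [448.9, -231.2, 165.9]
orientation: [-3.13, -0.257, 0.0]
contact_force: [0.3, 0.7, 0.1]
width: 85.1
gripper_force: 0.0
```

```bash
python3 - <<'E'
from h import *
from cell import env
s=env.read_state();print(s["eef_pos"],s["width"],s["gripper_force"],s["contact_force"])
rows(s,W(449.4,-232.2,60,-80.7),W(449.4,-232.2,3,-80.7))
for n in("top","side"):
    im=env.camera(n);i=env.camera_info(n);m=[int(v) for v in proj(i,[449.4,-232.2,22])];print(n,m)
    cv2.imwrite(f"pics/{n}3.png",cv2.resize(im[:,:,::-1],None,fx=1,fy=1) if n=="side" else im[:,:,::-1])
    if n=="top":
        for q in stones(im,i): print(np.round(q,1))
E
```

```text
[ 448.85943863 -231.15529212  165.93726448] 85.12706196703259 0.0 [0.2922304  0.68200018 0.13634649]
[0.02, 0.05, 4.24, -0.0, 0.0, 0.01]
[0.02, 0.05, 6.52, -0.0, 0.0, 0.01]
top [316, 232]
side [226, 274]
```

View pics/side3.png

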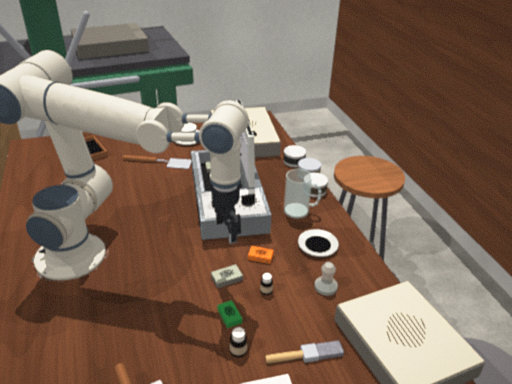

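Request:
{"fn": "servo_tool", "kwargs": {"increments": [[0, 0.05, 2.3, 0, 0, 0, 0], [0, 0.05, 4.5, 0, 0, 0, 0], [0, 0.05, 6, 0, 0, 0, 0], [0, 0.05, 6.4, 0, 0, 0, 0], [0, 0.05, 6.5, 0, 0, 0, 0], [0, 0.05, 6.5, 0, 0, 0, 1], [0, 0.05, 6.5, 0, 0, 0, 1], [0, 0.05, 6.5, 0, 0, 0, 1], [0, 0.05, 6.5, 0, 0, 0, 1], [0, 0.05, 6.5, 0, 0, 0, 1], [0, 0.05, 4.5, 0, 0, 0, 1], [0, 0.05, 2, 0, 0, 0, 1], [0, 0.05, 0, 0, 0, 0, 1], [0, 0.05, 0, 0, 0, 0, 1]]}}

```text
clock: 16.35
eef_pos: [450.7, -234.9, 172.3]
orientation: [3.125, 0.254, 0.013]
contact_force: [0.9, 0.2, -2.6]
width: 51.9
gripper_force: 85.9
```

```bash
python3 - <<'E'
from h import *
from cell import env
s=env.read_state();print(s["eef_pos"],s["width"],s["gripper_force"],s["contact_force"])
rows(s,B(-22,-3,170,-97),B(-22,-3,47,-97))
E
```

```text
[ 450.70938861 -234.86462729  172.34683584] 51.925611777900215 85.85049033164978 [ 0.85552042  0.20902589 -2.61125167]
[5.74, -15.02, 0.04, 0.04, -0.06, 2.04]
[5.7, -15.06, 4.96, 0.04, -0.06, 2.04]
```

Request:
{"fn": "servo_tool", "kwargs": {"increments": [[5.7, -15, 0, 0, 0, 2.04, 1], [5.7, -15, 0, 0, 0, 2.04, 1], [5.7, -15, 0, 0, 0, 2.04, 1], [5.7, -15, 0, 0, 0, 2.04, 1], [5.7, -15, 0, 0, 0, 2.04, 1], [5.7, -15, 0, 0, 0, 2.04, 1], [5.7, -15, 0, 0, 0, 2.04, 1], [5.7, -15, 0, 0, 0, 2.04, 1], [5.7, -15, 0, 0, 0, 2.04, 1], [5.7, -15, 2, 0, 0, 2.04, 1], [5.7, -15, 2, 0, 0, 2.04, 1], [5.7, -15, 2, 0, 0, 2.04, 1]]}}

```text
clock: 17.85
eef_pos: [529.2, 158.6, 117.5]
orientation: [-3.135, 0.195, -0.001]
contact_force: [0.3, -0.3, -2.3]
width: 51.9
gripper_force: 85.7
```

```bash
python3 - <<'E'
from h import *
from cell import env
s=env.read_state();print(s["eef_pos"],s["width"],s["gripper_force"],s["contact_force"])
rows(s,B(-22,-3,60,-97),B(-22,-3,47,-97))
E
```

```text
[529.15264339 158.64917148 117.50877457] 51.8836428440984 85.68934679031372 [ 0.3221558  -0.32543953 -2.33787259]
[0.09, -0.02, 2.3, -0.0, -0.01, -0.01]
[0.09, -0.02, 2.82, -0.0, -0.01, -0.01]
```

Request:
{"fn": "servo_tool", "kwargs": {"increments": [[0.08, 0, 1.5, 0, 0, 0, 1], [0.08, 0, 2.4, 0, 0, 0, 1], [0.08, 0, 2.8, 0, 0, 0, 1], [0.08, 0, 2.8, 0, 0, 0, 1], [0.08, 0, 2.8, 0, 0, 0, 1], [0.08, 0, 2.8, 0, 0, 0, 0.25], [0.08, 0, 2.8, 0, 0, 0, 0.25], [0.08, 0, 2.8, 0, 0, 0, 0.25], [0.08, 0, 1.5, 0, 0, 0, 0.25], [0.08, 0, -0.5, 0, 0, 0, 0.25], [-1, 1, -2.5, 0, 0, 0, 0.25], [-2, 5, -5, 0, 0, 0, 0.5], [-2, 8, -7, 0, 0, 0, 1], [-2, 8, -7, 0, 0, 0, 1], [-2, 8, -7, 0, 0, 0, 1]]}}

```text
clock: 19.73
eef_pos: [454.5, -35.3, 294.5]
orientation: [3.134, -0.197, 0.007]
contact_force: [0.1, -0.0, -0.5]
width: -0.1
gripper_force: 0.0
```

```bash
python3 - <<'E'
from h import *
from cell import env
s=env.read_state();print(s["eef_pos"],s["width"],s["gripper_force"],s["contact_force"])
im=env.camera("top"); cv2.imwrite("pics/t4.png",cv2.resize(im[140:260,110:310,::-1],None,fx=3,fy=3,interpolation=2))
i=env.camera_info("side"); im=env.camera("side");cv2.imwrite("pics/s4.png",cv2.resize(im[80:260,150:400,::-1],None,fx=2,fy=2,interpolation=2))
E
```

```text
[454.45871491 -35.25684545 294.5028001 ] -0.14400337526580767 0.0 [ 0.06206709 -0.01031956 -0.47589942]
```

View pics/t4.png

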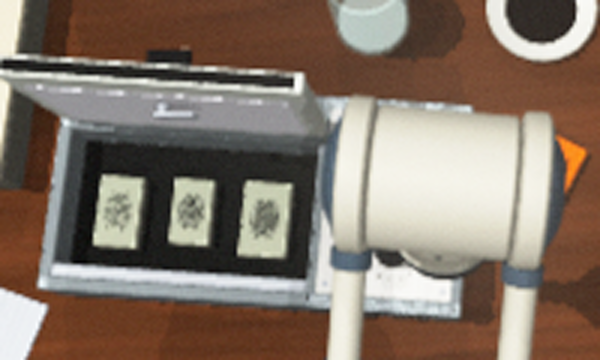

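View pics/s4.png

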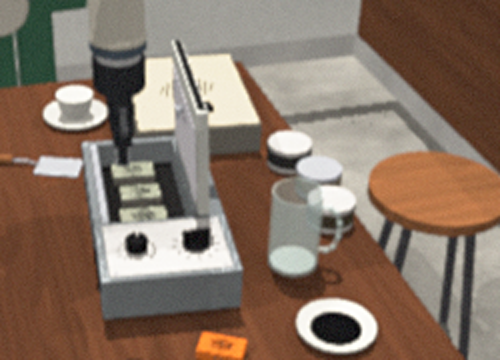

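```bash
python3 - <<'E'
from h import *
from cell import env
s=env.read_state()
rows(s,B(-60,-120,350,-97),B(100,0,350,-97),B(140,17,350,-97),B(140,17,245,-97))
E
```

```text
[0.58, -3.38, -2.25, 0.0, -0.03, -0.03]
[6.96, -8.2, -2.23, 0.0, -0.03, -0.03]
[8.56, -8.89, -2.22, 0.0, -0.03, -0.03]
[8.54, -8.89, 1.98, 0.0, -0.03, -0.03]
```

Request:
{"fn": "servo_tool", "kwargs": {"increments": [[0, 0, -2.3, 0, 0, 0, 1], [3, 0, -2.3, 0, 0, 0, 1], [5.5, -1, -2.3, 0, 0, 0, 1], [8.5, -2, -2.3, 0, 0, 0, 1], [8.5, -4, -2.3, 0, 0, 0, 1], [8.5, -6.5, -2.3, 0, 0, 0, 1], [8.5, -8.9, -2.3, 0, 0, 0, 1], [8.5, -8.9, -2.3, 0, 0, 0, 1], [8.5, -8.9, -2.3, 0, 0, 0, 1], [8.5, -8.9, -2.3, 0, 0, 0, 1], [8.5, -8.9, -2.3, 0, 0, 0, 1]]}}

```text
clock: 21.2
eef_pos: [692.9, 160.5, 349.4]
orientation: [-3.135, 0.196, -0.001]
contact_force: [0.2, -0.0, 0.1]
width: 0.1
gripper_force: 0.0
```

```bash
python3 - <<'E'
from h import *
from cell import env
s=env.read_state();print(s["eef_pos"],s["joints"].round(2),s["contact_force"])
rows(s,B(140,17,245,-97))
im=env.camera("side");cv2.imwrite("pics/s5.png",cv2.resize(im[20:220,150:400,::-1],None,fx=2,fy=2,interpolation=2))
for t in [1.65,1.5,1.35,1.2,1.05,.9,.75,.6,.45,.3,.2,.1,0]:
    x=72-150*np.cos(t)+15.5*np.sin(t)+11; z=95+150*np.sin(t)+15.5*np.cos(t)
    print(round(t,2),round(x,1),round(z,1),end=' '); rows(s,B(x,17,z,-97))
E
```

```text
[692.85416813 160.48136044 349.38938883] [ 0.18  0.51  0.51 -0.    2.12  1.88] [ 0.16163651 -0.00131976  0.06469623]
[0.08, 0.05, 4.18, -0.0, -0.01, -0.02]
1.65 110.3 243.3 [-1.1, 0.05, 4.24, -0.0, -0.01, -0.02]
1.5 87.9 245.7 [-2.0, 0.05, 4.15, -0.0, -0.01, -0.02]
1.35 65.3 244.8 [-2.91, 0.06, 4.18, -0.0, -0.01, -0.02]
1.2 43.1 240.4 [-3.79, 0.06, 4.36, -0.0, -0.01, -0.02]
1.05 21.8 232.8 [-4.65, 0.06, 4.66, -0.0, -0.01, -0.02]
0.9 1.9 222.1 [-5.44, 0.06, 5.09, -0.0, -0.01, -0.02]
0.75 -16.2 208.6 [-6.17, 0.06, 5.63, -0.0, -0.01, -0.02]
0.6 -32.0 192.5 [-6.8, 0.07, 6.27, -0.0, -0.01, -0.02]
0.45 -45.3 174.2 [-7.33, 0.07, 7.0, -0.0, -0.01, -0.02]
0.3 -55.7 154.1 [-7.75, 0.07, 7.8, -0.0, -0.01, -0.02]
0.2 -60.9 140.0 [-7.96, 0.07, 8.37, -0.0, -0.01, -0.02]
0.1 -64.7 125.4 [-8.11, 0.07, 8.95, -0.0, -0.01, -0.02]
0 -67.0 110.5 [-8.2, 0.07, 9.55, -0.0, -0.01, -0.02]
```

View pics/s5.png

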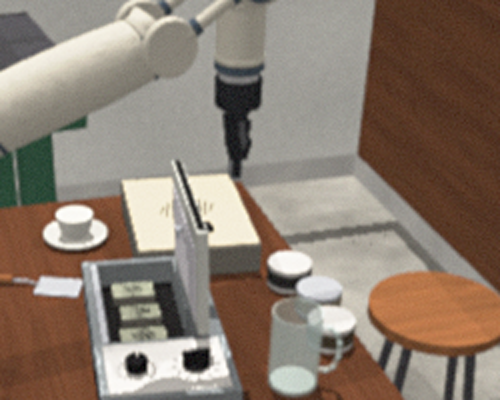

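Request:
{"fn": "servo_tool", "kwargs": {"increments": [[0, 0, 2, 0, 0, 0, 1], [0, 0, 4.1, 0, 0, 0, 1], [0, 0, 4.2, 0, 0, 0, 1], [-1.1, 0, 4.2, 0, 0, 0, 1], [-2, 0, 4.15, 0, 0, 0, 1], [-2.9, 0, 4.2, 0, 0, 0, 1], [-3.8, 0, 4.4, 0, 0, 0, 1], [-4.65, 0, 4.7, 0, 0, 0, 1], [-5.45, 0, 5.1, 0, 0, 0, 1], [-6.2, 0, 5.6, 0, 0, 0, 1], [-6.8, 0, 6.3, 0, 0, 0, 1], [-7.3, 0, 7, 0, 0, 0, 1], [-7.75, 0, 7.8, 0, 0, 0, 1], [-7.95, 0, 8.4, 0, 0, 0, 1], [-8.1, 0, 8.95, 0, 0, 0, 1], [-8.2, 0, 9.5, 0, 0, 0, 1], [-8.2, 0, 9.7, 0, 0, 0, 1], [-8.2, 0, 9.8, 0, 0, 0, 1], [-8.2, 0, 9.8, 0, 0, 0, 1]]}}

```text
clock: 23.62
eef_pos: [490.0, 187.2, 110.4]
orientation: [-3.134, 0.192, -0.007]
contact_force: [-13.7, -2.5, 30.0]
width: 0.0
gripper_force: 14.9
```

```bash
python3 - <<'E'
from h import *
from cell import env
s=env.read_state();print(s["eef_pos"],s["joints"].round(2),s["contact_force"])
rows(s,B(-67,-20,230,-97),B(-67,-140,230,-97))
E
```

```text
[490.00132689 187.19044035 110.35873012] [ 0.3  -0.11  1.64 -0.    1.6   1.99] [-13.71422457  -2.52372137  29.95001796]
[0.01, 1.59, -4.79, -0.01, -0.03, -0.0]
[0.01, 6.39, -4.8, -0.01, -0.03, -0.0]
```

Request:
{"fn": "servo_tool", "kwargs": {"increments": [[0, 0, -1, 0, 0, 0, 1], [0, 0, -3, 0, 0, 0, 1], [0, 2, -5, 0, 0, 0, 1], [0, 4, -5, 0, 0, 0, 1], [0, 7, -5, 0, 0, 0, 1], [0, 9, -5, 0, 0, 0, 0.5], [0, 9, -5, 0, 0, 0, 0.4]]}}

```text
clock: 24.5
eef_pos: [461.4, -40.3, 228.5]
orientation: [3.134, -0.204, -0.001]
contact_force: [0.2, 1.0, -0.6]
width: 35.5
gripper_force: 0.0
```

```bash
python3 - <<'E'
from h import *
from cell import env
s=env.read_state();print(s["eef_pos"],s["width"],s["contact_force"])
i=env.camera_info("top");im=env.camera("top"); print(proj(i,box(-62,77,141)))
cv2.imwrite("pics/t6.png",cv2.resize(im[140:260,110:280,::-1],(800,565),interpolation=2))
E
```

```text
[461.43748112 -40.28544509 228.45948003] 35.532658123220834 [ 0.22665036  0.98787571 -0.61006089]
[166.18060993 219.84038845]
```

View pics/t6.png

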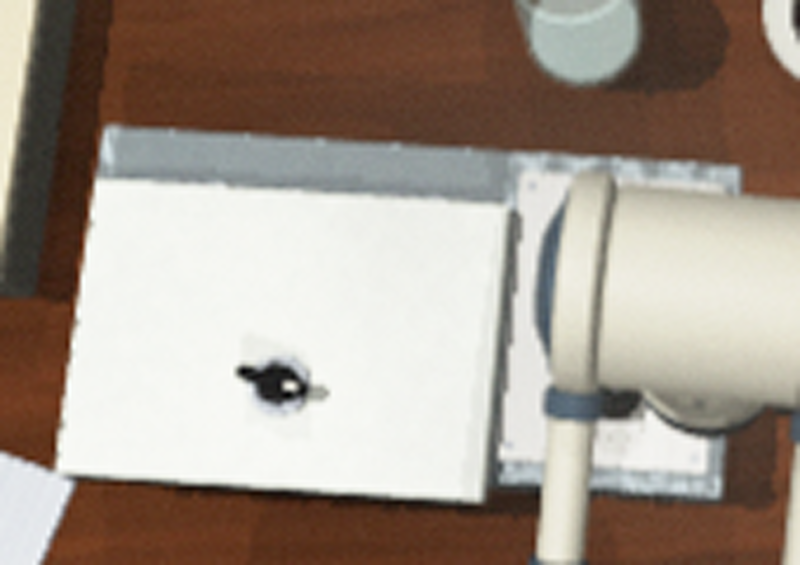

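```bash
python3 - <<'E'
from h import *
from cell import env
i=env.camera_info("top");s=env.read_state()
f=lambda u,v,z:ray(i,110+u/4.706-.4,140+v/4.706-.4,z)
a,b=f(240,370,141),f(305,388,141);print(np.linalg.norm(a-b),np.degrees(np.arctan2(*(a-b)[1::-1])))
c=f(273,379,141);d=c[:2]-C;print(c,d@U,d@V)
print("edge", [np.round([ (q[:2]-C)@U,(q[:2]-C)@V],1) for q in (f(55,470,110),f(490,500,110))])
x,y=c[:2]
rows(s,W(x,y,190,-19),W(x,y,125,-19))
E
```

```text
44.446170940196815 71.37887678514457
[500.48727195 238.81694255 141.        ] -62.618207572541834 72.52630277098659
edge [array([-128.4,  217.2]), array([-129.2,  -71.4])]
[0.13, -11.19, 1.54, -0.0, 0.0, -9.79]
[0.13, -11.18, 4.14, -0.0, 0.0, -9.79]
```

Request:
{"fn": "servo_tool", "kwargs": {"increments": [[0.1, -2.5, 0, 0, 0, -1.3, 0.4], [0.1, -11.2, 0.5, 0, 0, -9.8, 0.4], [0.1, -11.2, 0.5, 0, 0, -9.8, 0.4], [0.1, -11.2, 0.5, 0, 0, -9.8, 0.4], [0.1, -11.2, 0.5, 0, 0, -9.8, 0.4], [0.1, -11.2, 0.5, 0, 0, -9.8, 0.4], [0.1, -11.2, 1.5, 0, 0, -9.8, 0.4], [0.1, -11.2, 1.5, 0, 0, -9.8, 0.4], [0.1, -11.2, 1.5, 0, 0, -9.8, 0.4], [0.1, -11.2, 1.5, 0, 0, -9.8, 0.4], [0.1, -11.2, 1.5, 0, 0, -9.8, 0.4]]}}

```text
clock: 25.92
eef_pos: [498.6, 241.8, 191.7]
orientation: [2.552, 1.832, 0.001]
contact_force: [-0.9, -0.0, -0.3]
width: 51.3
gripper_force: 0.0
```

```bash
python3 - <<'E'
from h import *
from cell import env
s=env.read_state();print(s["eef_pos"],s["width"],s["contact_force"],s["joints"].round(2))
rows(s,W(500.5,238.8,125,-19))
E
```

```text
[498.61454964 241.7582779  191.66148301] 51.31862540776483 [-0.89255289 -0.00610598 -0.26086955] [ 0.39 -0.04  1.43  0.    1.75  0.72]
[-0.09, 0.11, 2.67, 0.0, -0.0, 0.05]
```

Descend, close on the wing, check.

Request:
{"fn": "servo_tool", "kwargs": {"increments": [[-0.1, 0.1, 1.5, 0, 0, 0, 0.4], [-0.1, 0.1, 2.5, 0, 0, 0, 0.4], [-0.1, 0.1, 2.65, 0, 0, 0, 0.4], [-0.1, 0.1, 2.65, 0, 0, 0, 0.4], [-0.1, 0.1, 2.65, 0, 0, 0, 1], [-0.1, 0.1, 2.65, 0, 0, 0, 1], [-0.1, 0.1, 2.65, 0, 0, 0, 1], [-0.1, 0.1, 2.65, 0, 0, 0, 1], [-0.1, 0.1, 2.65, 0, 0, 0, 1]], "squeeze": 40}}

```text
clock: 27.05
eef_pos: [499.7, 238.6, 126.4]
orientation: [-2.55, -1.833, -0.001]
contact_force: [-5.0, 1.3, 4.9]
width: 8.6
gripper_force: 42.7
```

Request:
{"fn": "servo_tool", "kwargs": {"increments": [[0, 0, 0, 0, 0, 1.2, 1], [0, 0, 0, 0, 0, 2.4, 1], [0, 0, 0, 0, 0, 3.6, 1], [0, 0, 0, 0, 0, 4.8, 1], [0, 0, 0, 0, 0, 6, 1], [0, 0, 0, 0, 0, 7.2, 1], [0, 0, 0, 0, 0, 8.4, 1], [0, 0, 0, 0, 0, 9.4, 1], [0, 0, 0, 0, 0, 10.2, 1], [0, 0, 0, 0, 0, 10.4, 1], [0, 0, 0, 0, 0, 10.4, 1], [0, 0, 0, 0, 0, 10.4, 1]]}}

```text
clock: 28.55
eef_pos: [496.3, 243.9, 126.4]
orientation: [-3.117, 0.311, 0.011]
contact_force: [-16.0, 15.8, 7.9]
width: 8.9
gripper_force: 54.5
```

```bash
python3 - <<'E'
from h import *
from cell import env
s=env.read_state();print(s["eef_pos"],s["width"],s["contact_force"],s["moment"],s["gripper_force"])
y=R.from_rotvec(s["orientation"]).as_matrix()[:,1];print(np.degrees(np.arctan2(y[1],y[0])))
E
```

```text
[496.34837342 243.8776618  126.41573388] 8.853891429877018 [-16.02699793  15.75985799   7.94564556] [2.65982002 2.65164418 1.07509863] 54.47343743406236
-101.38827710613721
```

Request:
{"fn": "servo_tool", "kwargs": {"increments": [[0, 0, 0, 0, 0, -0.3, 0.5], [0, 0, 0, 0, 0, -0.3, 0.5], [0, 0, 0, 0, 0, -0.3, 0.5], [0, 0, -1, 0, 0, 0, 0.5], [0, 0, -3, 0, 0, 0, 0.4], [-1, 4, -4.5, 0, 0, 0, 0.2], [-4, 16, -5, 0, 0, 0, 0.2], [-4, 16, -5, 0, 0, 0, 0.2], [-4, 16, -5, 0, 0, 0, 0.2], [-4, 16, -5, 0, 0, 0, 0.2], [-4, 16, -5, 0, 0, 0, 0.2], [-4, 16, -5, 0, 0, 0, 0.2], [-4, 16, -5, 0, 0, 0, 0.2]]}}

```text
clock: 30.18
eef_pos: [319.3, -135.2, 250.6]
orientation: [3.123, -0.335, 0.002]
contact_force: [0.4, 1.4, -0.5]
width: 68.4
gripper_force: 0.0
```

```bash
python3 - <<'E'
from h import *
from cell import env
s=env.read_state();print(s["eef_pos"],s["width"],s["contact_force"])
i=env.camera_info("top");im=env.camera("top")
cv2.imwrite("pics/t7.png",cv2.resize(im[140:260,110:280,::-1],(800,565),interpolation=2))
E
```

```text
[ 319.2856426  -135.18983091  250.55612615] 68.37055237471621 [ 0.41821469  1.36155883 -0.47068132]
```

View pics/t7.png

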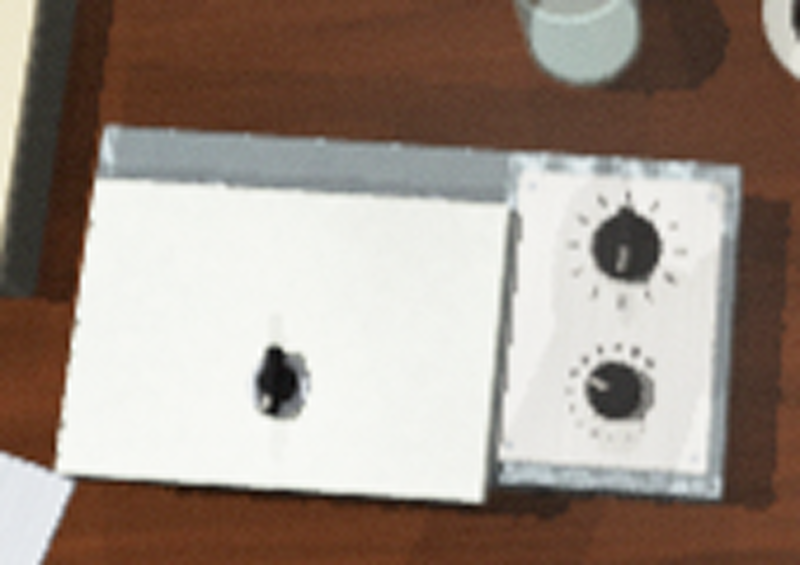

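```bash
python3 - <<'E'
from h import *
from cell import env
s=env.read_state()
print(box(-52,-150,0),box(47.5,-150,0))
rows(s,B(-52,-150,170,68),B(-52,-150,98,68))
E
```

```text
[483.9071986   16.65528311   0.        ] [582.66554069   4.52928344   0.        ]
[5.15, -7.26, 3.22, 0.01, -0.0, -21.26]
[5.15, -7.26, 6.1, 0.01, -0.0, -21.26]
```

Request:
{"fn": "servo_tool", "kwargs": {"increments": [[5.15, -7.3, 3.2, 0, 0, -21.25, 0.2], [5.15, -7.3, 3.2, 0, 0, -21.25, 0.2], [5.15, -7.3, 3.2, 0, 0, -21.25, 0.2], [5.15, -7.3, 3.2, 0, 0, -21.25, 0.2], [5.15, -7.3, 3.2, 0, 0, -21.25, 0.2], [5.15, -7.3, 3.2, 0, 0, -21.25, 0.2], [5.15, -7.3, 3.2, 0, 0, -21.25, 0.2], [5.15, -7.3, 3.2, 0, 0, -21.25, 0.2], [5.15, -7.3, 3.2, 0, 0, -21.25, 0.2], [5.15, -7.3, 3.2, 0, 0, -21.25, 0.2], [5.15, -7.3, 3.2, 0, 0, -21.25, 0.2], [5.15, -7.3, 3.2, 0, 0, -21.25, 0.2], [5.15, -7.3, 3.2, 0, 0, -21.25, 0.2], [5.15, -7.3, 3.2, 0, 0, -21.25, 0.2], [5.15, -7.3, 3.2, 0, 0, -21.25, 0.2], [5.15, -7.3, 3.2, 0, 0, -21.25, 0.2], [5.15, -7.3, 3.2, 0, 0, -21.25, 0.2], [5.15, -7.3, 3.2, 0, 0, -21.25, 0.2], [5.15, -7.3, 3.2, 0, 0, -21.25, 0.2]]}}

```text
clock: 32.6
eef_pos: [483.8, 19.8, 169.9]
orientation: [-0.596, -3.084, -0.0]
contact_force: [0.7, -0.9, 0.4]
width: 68.4
gripper_force: 0.0
```

```bash
python3 - <<'E'
from h import *
from cell import env
s=env.read_state();print(s["eef_pos"],s["width"],s["joints"].round(2))
rows(s,B(-52,-150,98,68))
E
```

```text
[483.75561251  19.79251519 169.93159743] 68.43468933339197 [-0.03 -0.23  1.64  0.    1.73 -1.22]
[-0.05, -0.11, 2.88, 0.0, -0.0, 0.01]
```

Request:
{"fn": "servo_tool", "kwargs": {"increments": [[0, -0.1, 1.5, 0, 0, 0, 0.2], [0, -0.1, 2.6, 0, 0, 0, 0.2], [0, -0.1, 2.9, 0, 0, 0, 0.2], [0, -0.1, 2.9, 0, 0, 0, 0.2], [0, -0.1, 2.9, 0, 0, 0, 1], [0, -0.1, 2.9, 0, 0, 0, 1], [0, -0.1, 2.9, 0, 0, 0, 1], [0, -0.1, 2.9, 0, 0, 0, 1], [0, -0.1, 2.9, 0, 0, 0, 1], [0, -0.1, 2.9, 0, 0, 1, 1], [0, -0.1, 2.9, 0, 0, 2.2, 1], [0, -0.1, 2.9, 0, 0, 3.4, 1], [0, -0.1, 2.9, 0, 0, 4.6, 1], [0, -0.1, 2.9, 0, 0, 5.8, 1], [0, -0.1, 2.9, 0, 0, 7, 1], [0, -0.1, 2.9, 0, 0, 8.2, 1], [0, -0.1, 2.9, 0, 0, 9, 1], [0, -0.1, 2.9, 0, 0, 9, 1]], "squeeze": 35}}

```text
clock: 34.85
eef_pos: [485.7, 21.0, 100.5]
orientation: [2.292, 2.148, 0.018]
contact_force: [6.6, 14.6, 2.9]
width: 34.6
gripper_force: 35.4
```

```bash
python3 - <<'E'
from h import *
from cell import env
s=env.read_state();print(s["eef_pos"],s["width"],s["contact_force"],s["moment"],s["gripper_force"])
y=R.from_rotvec(s["orientation"]).as_matrix()[:,1];print(np.degrees(np.arctan2(y[1],y[0])))
E
```

```text
[485.70276827  21.0164807  100.53842102] 34.64240429506169 [ 6.59087652 14.62000117  2.89632925] [ 2.38323164 -0.95889945 -0.00283589] 35.42860150337219
-3.735572435679534
```

Request:
{"fn": "servo_tool", "kwargs": {"increments": [[0, 0, 0, 0, 0, 1.2, 1], [0, 0, 0, 0, 0, 2.4, 1], [0, 0, 0, 0, 0, 3.6, 1], [0, 0, 0, 0, 0, 4.8, 1], [0, 0, 0, 0, 0, 6, 1], [0, 0, 0, 0, 0, 6, 1]]}}

```text
clock: 35.6
eef_pos: [486.1, 20.8, 100.5]
orientation: [-2.965, -1.027, -0.018]
contact_force: [8.2, 13.1, 1.7]
width: 34.5
gripper_force: 35.5
```

```bash
python3 - <<'E'
from h import *
from cell import env
s=env.read_state();print(s["eef_pos"],s["width"],s["contact_force"],s["moment"],s["gripper_force"])
y=R.from_rotvec(s["orientation"]).as_matrix()[:,1];print(np.degrees(np.arctan2(y[1],y[0])))
E
```

```text
[486.10417596  20.84803658 100.52565363] 34.50258283052911 [ 8.2412744  13.12780257  1.65465194] [ 2.30916407 -1.36361308 -0.00715409] 35.470080971717834
-51.77796934742024
```

Request:
{"fn": "servo_tool", "kwargs": {"increments": [[0, 0, 0, 0, 0, 1.2, 1], [0, 0, 0, 0, 0, 2.4, 1], [0, 0, 0, 0, 0, 3.6, 1], [0, 0, 0, 0, 0, 4.8, 1], [0, 0, 0, 0, 0, 6, 1], [0, 0, 0, 0, 0, 6, 1]]}}

```text
clock: 36.35
eef_pos: [483.0, 21.0, 99.2]
orientation: [-3.123, 0.266, -0.001]
contact_force: [-3.4, 13.8, 3.3]
width: 34.1
gripper_force: 37.6
```

```bash
python3 - <<'E'
from h import *
from cell import env
s=env.read_state();print(s["eef_pos"],s["width"],s["contact_force"],s["moment"],s["gripper_force"],s["joints"][5])
y=R.from_rotvec(s["orientation"]).as_matrix()[:,1];print(np.degrees(np.arctan2(y[1],y[0])))
E
```

```text
[482.98207771  20.95419603  99.2431834 ] 34.08168953503023 [-3.44698307 13.84692403  3.31647093] [ 2.26575340e+00  4.79188728e-01 -1.15432799e-04] 37.57064938545227 1.7089370512698607
-99.75564195544791
```

Request:
{"fn": "servo_tool", "kwargs": {"increments": [[0, 0, 0, 0, 0, 0, 0.3], [0, 0, 0, 0, 0, 0, 0.3], [0, 0, -1, 0, 0, 0, 0.2], [0, 0, -3.5, 0, 0, 0, 0.2], [-2, 2, -5, 0, 0, 0, 0.2], [-6, 6, -6, 0, 0, 0, 0.2], [-6, 6, -6, 0, 0, 0, 0.2], [-6, 6, -6, 0, 0, 0, 0.2], [-6, 6, -6, 0, 0, 0, 0.2]]}}

```text
clock: 37.48
eef_pos: [308.5, -106.6, 249.2]
orientation: [3.127, -0.276, 0.006]
contact_force: [0.9, -0.6, -0.2]
width: 68.5
gripper_force: 0.0
```

```bash
python3 - <<'E'
from h import *
from cell import env
s=env.read_state();print(s["eef_pos"],s["width"])
a=env.camera("top")[165:250,205:275,::-1];b=np.load("pics/top0.npy")[165:250,205:275,::-1]
cv2.imwrite("pics/t8.png",np.hstack([cv2.resize(q,None,fx=5.5,fy=5.5,interpolation=cv2.INTER_CUBIC) for q in(b,a)]))
E
```

```text
[ 308.48475779 -106.61790714  249.16474429] 68.52373083667823
```

View pics/t8.png

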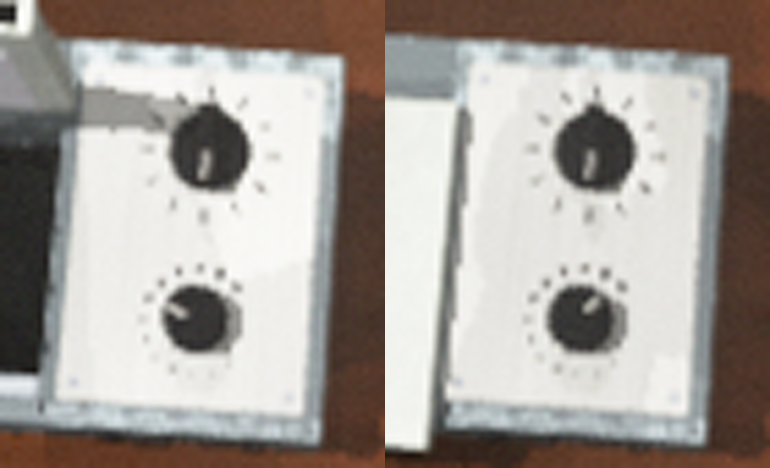

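```bash
python3 - <<'E'
from h import *
from cell import env
s=env.read_state()
rows(s,W(486,21,170,-70),W(486,21,99,-70))
a=env.camera("top")
for im in(np.load("pics/top0.npy"),a):
    g=im.min(2)[214:232,230:252].astype(int); print(g[::1].tolist() if 0 else "")
    for r in g: print(' '.join('%3d'%v for v in r))
E
```

```text
[6.07, -6.23, 3.15, 0.01, -0.02, -3.75]
[6.07, -6.23, 5.99, 0.01, -0.02, -3.75]

234 237 237 237 236 236 226 145 220 235 216 191 230 236 159 145 236 244 246 245 245 242
234 236 236 228 209 230 238 216 230 236 237 238 236 235 176 181 235 237 243 242 242 238
235 237 236 210 154 224 238 221 205 191 194 207 207 233 225 232 236 189 207 233 237 236
235 236 236 227 206 230 216 144 106  67  71 102 108 176 200 231 236 176 164 227 236 236
235 209 202 230 237 208 135  66  54  51  52  55  51  58 104 190 205 215 221 234 237 236
236 188 188 230 236 152  65  52  52  53  51  51  56  51  69 110 142 196 230 238 235 236
235 228 235 237 210 161 154 100  58  51  55  50  53  54  54  71 136 149 194 232 235 236
237 238 237 236 160 131 166 173 129  72  55  52  57  51  56  55 112 144 148 226 234 234
217 221 234 237 157  68  74 145 131  75  51  53  50  53  52  49  90 141 148 227 236 236
217 220 235 235 158  72  53  54  54  49  53  53  54  51  53  51 115 146 148 227 235 237
237 238 238 237 191  97  54  50  51  53  56  51  51  50  51  46 112 144 149 226 235 236
238 230 236 238 221 114  55  53  54  54  52  48  52
[... 1449 characters left out ...]
 228 232 229 147  66  55  58  53  55  52  54  54  51  54  55  98 132 134 210 224 228
230 217 228 228 196 109  54  53  54  54  48  51  54  55  45  59 111 134 137 212 225 227
230 182 216 228 226 145  68  51  49  55  54  54  53  51  51  84 114 127 177 219 225 227
229 201 223 227 228 196 168  86  48  51  47  55  51  59  76 110 121 131 212 226 224 225
229 231 229 229 227 218 220 154  91  86  71  67  61  86 105 120 163 189 222 226 227 227
231 231 217 210 227 221 218 202 178 177 170 166 165 170 177 177 208 223 227 226 225 226
230 229 216 209 226 223 219 220 219 221 218 218 215 212 217 218 197 221 228 227 225 227
231 232 229 230 231 206 188 208 216 220 219 216 216 215 218 213 206 222 228 227 226 227
```

Request:
{"fn": "servo_tool", "kwargs": {"increments": [[6.1, -6.2, 3, 0, 0, -3.75, 0.2], [6.1, -6.2, 3, 0, 0, -3.75, 0.2], [6.1, -6.2, 3, 0, 0, -3.75, 0.2], [6.1, -6.2, 3, 0, 0, -3.75, 0.2], [6.1, -6.2, 3, 0, 0, -3.75, 0.2], [6.1, -6.2, 4.5, 0, 0, -3.75, 0.2], [6.1, -6.2, 6, 0, 0, -3.75, 0.2], [6.1, -6.2, 6, 0, 0, -3.75, 0.2], [6.1, -6.2, 6, 0, 0, -3.75, 1], [6.1, -6.2, 6, 0, 0, -3.75, 1], [6.1, -6.2, 6, 0, 0, -3.75, 1], [6.1, -6.2, 6, 0, 0, -3.75, 1], [6.1, -6.2, 6, 0, 0, -2.75, 1], [6.1, -6.2, 6, 0, 0, -1.75, 1], [6.1, -6.2, 6, 0, 0, -0.75, 1], [6.1, -6.2, 6, 0, 0, 0.25, 1], [6.1, -6.2, 6, 0, 0, 0.25, 1], [6.1, -6.2, 6, 0, 0, 0.25, 1]], "squeeze": 60}}

```text
clock: 39.83
eef_pos: [488.0, 20.3, 100.4]
orientation: [3.123, -0.322, 0.01]
contact_force: [2.6, -5.2, 5.8]
width: 33.8
gripper_force: 62.2
```

```bash
python3 - <<'E'
from h import *
from cell import env
s=env.read_state();print(s["eef_pos"],s["width"],s["contact_force"],s["moment"],s["gripper_force"],s["joints"][5])
y=R.from_rotvec(s["orientation"]).as_matrix()[:,1];print(np.degrees(np.arctan2(y[1],y[0])))
E
```

```text
[488.02872716  20.33462113 100.3617368 ] 33.830572330694686 [ 2.60442012 -5.19753444  5.78431434] [-0.83097573 -0.31931544 -0.09797171] 62.23621845245361 1.749918301843378
-101.78595927732798
```

Request:
{"fn": "servo_tool", "kwargs": {"increments": [[0, 0, 0, 0, 0, 0, 0.3], [0, 0, 0, 0, 0, 0, 0.3], [0, 0, -1, 0, 0, 0, 0.2], [0, 0, -3.5, 0, 0, 0, 0.2], [-2, 2, -5, 0, 0, 0, 0.2], [-6, 6, -6, 0, 0, 0, 0.2], [-6, 6, -6, 0, 0, 0, 0.2], [-6, 6, -6, 0, 0, 0, 0.2], [-6, 6, -6, 0, 0, 0, 0.2]]}}

```text
clock: 40.95
eef_pos: [307.7, -95.3, 248.7]
orientation: [3.124, -0.328, 0.005]
contact_force: [0.0, 0.5, -0.3]
width: 68.2
gripper_force: 0.0
```

```bash
python3 - <<'E'
from h import *
from cell import env
s=env.read_state();print(s["eef_pos"],s["width"])
a=env.camera("top")
g=a.min(2)[216:226,230:252].astype(int)
for r in g: print(' '.join('%3d'%v for v in r))
# side view crop
i=env.camera_info("side");b=env.camera("side");p=proj(i,[486,21,117]);print(p)
u,v=p.astype(int);g=b.min(2)[v-10:v+12,u-14:u+14]
for r in g: print(' '.join('%3d'%q for q in r))
E
```

```text
[307.68520585 -95.3229668  248.67871661] 68.20274902689772
226 226 228 194 139 208 226 213 184 188 181 189 194 220 207 222 226 164 179 218 225 224
225 227 226 211 193 214 193 152  91  91  67  91  99 164 199 221 226 163 152 212 226 225
225 196 190 217 227 212 123  59  52  56  47  52  53 102 128 182 219 209 202 221 226 225
224 170 175 221 212 161  81  51  55  53  51  56  95 135  82 100 176 194 219 226 225 225
226 211 223 228 194 104  54  54  53  52  51 126 147 119  70  63 121 135 183 219 223 225
225 229 226 227 165  79  54  54  54  55  54 133 120  69  50  49 108 132 134 211 224 225
203 208 222 226 147  69  53  51  52  55  52  51  49  49  51  45  87 126 139 210 222 225
199 203 224 227 153  73  57  57  53  49  52  54  53  51  51  42  85 127 135 210 224 225
226 230 228 227 151  63  55  52  52  54  51  49  53  51  52  52 102 131 133 212 223 226
228 218 226 228 193 105  56  50  52  56  56  55  53  54  50  53 110 133 135 212 226 224
[217.82917444 198.91980813]
181 179 178 168 166 159 155 151 147 144 144 140 141 141 138 142 140 133 135 136 135 138 142 134 133 134 135 135
141 141 142 137 133 1
[... 1630 characters left out ...]
 222 233 200 193 226 234 233
226 233 235 229 226 219 206 221 220 164  83  12  16  15  13  14  14  20   8  15 118 221 238 212 183 223 233 232
217 233 231 225 222 207 206 222 229 197 114  43  13  16  16  14  20  12  28  52 136 226 240 210 178 225 234 233
214 230 232 226 221 209 205 220 229 216 139  78  52  35  43  39  27  53  68 101 163 223 229 194 173 224 232 233
203 230 233 230 222 219 202 208 223 214 163 107  94  88  84  86  98 102 110 141 194 213 200 187 202 226 231 234
198 228 234 232 228 222 216 213 219 208 183 150 139 137 128 123 125 130 147 170 220 220 181 190 223 231 235 232
188 227 234 231 232 227 225 229 225 209 219 209 201 198 168 150 152 161 196 211 230 230 210 216 232 232 232 234
```

```bash
python3 - <<'E'
from h import *
from cell import env
rows(env.read_state(),W(585.5,9,175,68),W(585.5,9,103,68))
E
```

```text
[9.98, -6.32, 2.91, 0.01, -0.01, -21.23]
[9.98, -6.32, 5.79, 0.01, -0.01, -21.23]
```

Request:
{"fn": "servo_tool", "kwargs": {"increments": [[10, -6.3, 2.9, 0, 0, -21.2, 0.2], [10, -6.3, 2.9, 0, 0, -21.2, 0.2], [10, -6.3, 2.9, 0, 0, -21.2, 0.2], [10, -6.3, 2.9, 0, 0, -21.2, 0.2], [10, -6.3, 2.9, 0, 0, -21.2, 0.2], [10, -6.3, 2.9, 0, 0, -21.2, 0.2], [10, -6.3, 2.9, 0, 0, -21.2, 0.2], [10, -6.3, 2.9, 0, 0, -21.2, 0.2], [10, -6.3, 2.9, 0, 0, -21.2, 0.2], [10, -6.3, 2.9, 0, 0, -21.2, 0.2], [10, -6.3, 2.9, 0, 0, -21.2, 0.2], [10, -6.3, 2.9, 0, 0, -21.2, 0.2], [10, -6.3, 2.9, 0, 0, -21.2, 0.2], [10, -6.3, 2.9, 0, 0, -21.2, 0.2], [10, -6.3, 2.9, 0, 0, -21.2, 0.2], [10, -6.3, 2.9, 0, 0, -21.2, 0.2], [10, -6.3, 2.9, 0, 0, -21.2, 0.2], [10, -6.3, 2.9, 0, 0, -21.2, 0.2], [10, -6.3, 2.9, 0, 0, -21.2, 0.2]]}}

```text
clock: 43.42
eef_pos: [585.6, 8.8, 174.6]
orientation: [-0.607, -3.082, 0.0]
contact_force: [0.4, 0.1, -0.4]
width: 68.0
gripper_force: 0.0
```

```bash
python3 - <<'E'
from h import *
from cell import env
s=env.read_state();print(s["eef_pos"],s["joints"].round(2))
rows(s,W(585.5,9,175,83),W(585.5,9,103,83))
E
```

```text
[585.62106977   8.77938036 174.64288508] [-0.04  0.05  1.37  0.    1.72 -1.23]
[0.01, 0.01, -0.01, -0.0, -0.0, -1.91]
[0.01, 0.01, 2.87, -0.0, -0.0, -1.91]
```

Request:
{"fn": "servo_tool", "kwargs": {"increments": [[0, 0, 0, 0, 0, -1.2, 0.3], [0, 0, 0.5, 0, 0, -1.9, 0.4], [0, 0, 1.5, 0, 0, -1.9, 0.4], [0, 0, 2.5, 0, 0, -1.9, 0.4], [0, 0, 2.85, 0, 0, -1.9, 0.4], [0, 0, 2.85, 0, 0, -1.9, 0.4], [0, 0, 2.85, 0, 0, -1.9, 1], [0, 0, 2.85, 0, 0, -1.9, 1], [0, 0, 2.85, 0, 0, -1.9, 1], [0, 0, 2.85, 0, 0, -1.9, 1], [0, 0, 2.85, 0, 0, -1.9, 1]], "squeeze": 40}}

```text
clock: 44.8
eef_pos: [586.1, 8.3, 105.1]
orientation: [0.192, 3.134, 0.0]
contact_force: [0.1, 0.5, 5.4]
width: 11.4
gripper_force: 41.6
```

```bash
python3 - <<'E'
from h import *
from cell import env
s=env.read_state();print(s["eef_pos"],s["width"],s["contact_force"],s["moment"],s["gripper_force"])
y=R.from_rotvec(s["orientation"]).as_matrix()[:,1];print(np.degrees(np.arctan2(y[1],y[0])))
E
```

```text
[586.12249898   8.34173715 105.1300577 ] 11.36373058819887 [0.09358034 0.52199425 5.44928133] [ 0.01675242  0.12533829 -0.01786136] 41.57480299472809
82.97412111541017
```

Request:
{"fn": "servo_tool", "kwargs": {"increments": [[0, 0, 0, 0, 0, 1.2, 1], [0, 0, 0, 0, 0, 2.4, 1], [0, 0, 0, 0, 0, 3.6, 1], [0, 0, 0, 0, 0, 4.8, 1], [0, 0, 0, 0, 0, 6, 1], [0, 0, 0, 0, 0, 7.2, 1], [0, 0, 0, 0, 0, 8.4, 1], [0, 0, 0, 0, 0, 9.6, 1], [0, 0, 0, 0, 0, 10.8, 1], [0, 0, 0, 0, 0, 12, 1], [0, 0, 0, 0, 0, 13.2, 1], [0, 0, 0, 0, 0, 14.3, 1], [0, 0, 0, 0, 0, 15, 1], [0, 0, 0, 0, 0, 15, 1], [0, 0, 0, 0, 0, 15, 1], [0, 0, 0, 0, 0, 15, 1]]}}

```text
clock: 46.8
eef_pos: [584.5, 7.7, 105.1]
orientation: [2.812, 1.4, -0.004]
contact_force: [-8.0, -2.7, 8.9]
width: 11.0
gripper_force: 42.2
```

```bash
python3 - <<'E'
from h import *
from cell import env
s=env.read_state();print(s["eef_pos"],s["width"],s["contact_force"],s["moment"],s["gripper_force"])
y=R.from_rotvec(s["orientation"]).as_matrix()[:,1];print(np.degrees(np.arctan2(y[1],y[0])))
E
```

```text
[584.50913436   7.65097055 105.10310997] 10.982439585707851 [-8.04462782 -2.74962122  8.88447898] [-0.35606915  1.32323239  0.03775264] 42.15082347393036
-37.05461621829469
```

Turned 120° with the bar still gripped. Release, back off and verify.

Request:
{"fn": "servo_tool", "kwargs": {"increments": [[0, 0, 0, 0, 0, 0, 0.4], [0, 0, 0, 0, 0, 0, 0.4], [0, 0, 0, 0, 0, 0, 0.4], [0, 0, -1, 0, 0, 0, 0.4], [0, 0, -3.5, 0, 0, 0, 0.4], [0, 0, -5.5, 0, 0, 0, 0.4], [-6, 8, -6, 0, 0, 0, 0.4], [-6, 8, -6, 0, 0, 0, 0.4], [-6, 8, -6, 0, 0, 0, 0.4], [-6, 8, -6, 0, 0, 0, 0.4], [-6, 8, -6, 0, 0, 0, 0.4]]}}

```text
clock: 48.18
eef_pos: [654.9, -236.6, 250.3]
orientation: [-2.814, -1.392, 0.005]
contact_force: [0.4, 0.5, 0.1]
width: 51.2
gripper_force: 0.0
```

```bash
python3 - <<'E'
from h import *
from cell import env
s=env.read_state();print(s["eef_pos"],s["contact_force"])
a=env.camera("top")[160:250,125:275,::-1]
cv2.imwrite("pics/t9.png",cv2.resize(a,None,fx=5,fy=5,interpolation=cv2.INTER_CUBIC))
E
```

```text
[ 654.88828492 -236.59063006  250.26195957] [0.35100809 0.45397839 0.14822443]
```

View pics/t9.png

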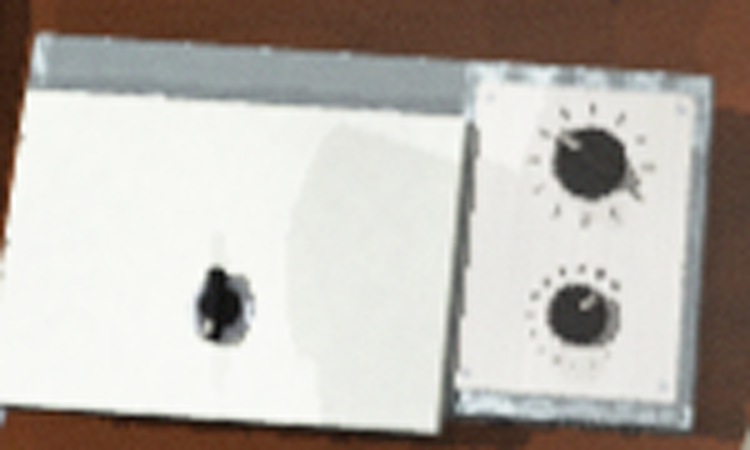

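```bash
python3 -c "
from cell import env
print(env.job_done())"
```

```text
the job is handed in; nothing more can be done
None
```

The job is handed in at about 48 s on the robot clock; no verdict came back. In the pictures, all three stones lie flat on the bed, the lid is shut with its tongue turned to the front, and the timer is on its fourth click. The dimmer should be at its full-power stop, because a second, firmer turn no longer moved its pointer.

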